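# Roll down the legend strip of a machine operator panel

## Task

Take the red-handled palm roller from its rest and roll down the strip of seven laser-marked legend tags on the grey operator panel from one end to the other, slowly and with firm, steady pressure of about 12 N (never over 22 N), until every tag is pressed fully home on its foam tape. Only the roller may touch the panel and its tags. Then set the roller back upright on its rest, let go, and leave the other things on the desk where they are.

Things in the scene. Friction and masses are not known exactly. Their poses are not given: they have to be found in the camera images.
- panel: grey steel operator panel clamped face up on packing, 170 (x) x 290 (y) mm, face about 40 mm above its origin, which lies under its middle; its height differs each time. Buttons and a red emergency stop (24 mm above the face) run along y at x = +50 mm, the legend strip along y at x = -30 mm. Two strap clamps, 14 mm above the face with bolts, at x = -30 mm, y beyond +-124 mm.
- strip_mid (a point): nominal middle of the legend strip, on the unpressed top face of its middle tag, 6.5 mm above the panel's face; x across, y along the strip, z up. Packed up by eye: the real face can lie 4 mm higher or lower than this pose tells and can slope along y by up to 35 mm per metre either way (not in the poses). Feel for it.
- strip_left (a point): as strip_mid, 89 mm from it towards +y, 1 mm short of that end of the strip; the height is nominal (panel level)
- strip_right (a point): as strip_mid, 89 mm from it towards -y, 1 mm short of that end of the strip; the height is nominal (panel level)
- roller_grip (a point): centre of the roller's red block handle, half-way up; handle 85 (x) x 30 (y) x 44 mm high, to be gripped across its 30 mm (along y). Right below it, in a steel fork, a hard black rubber drum 40 mm across and 56 mm long turns freely on an axle along x, so it rolls along y. Underside of the drum 84 mm below this point. Same either way round.
- roller: the same roller, 0.3 to 0.5 kg; origin at the underside of the drum, midway, same axes. A flat steel bridge 110 (x) x 30 (y) mm sits between fork and handle, its underside 47 mm above this origin (37 mm below the grip centre).
- drum (a joint): turning of the roller's drum on its axle, rad; 1 rad is 20 mm of rolling
- rest_seat (a point): where roller_grip lies when the roller sits on its rest, axes agreeing (either way round). The rest is a dark steel stand, base 120 (x) x 75 (y) mm; two cheeks at x = +-45 mm, 8 mm thick, tops 37 mm below this point, carry the ends of the roller's bridge, drum hanging free. Lips 6 mm high, 40 mm apart in y, leave the bridge 5 mm each way in y; the fork leaves 7 mm each way in x.
- tag0 (a joint): how far this tag has been pressed down, m: 0 as laid, 0.0025 fully home. Each tag starts to sink at about 6 N of its own, then goes down faster the harder it is pressed (about 1 mm/s per 0.2 N more), by 2.5 mm to a hard stop, and stays down. With 12 N on the drum, rolling at up to 20 mm/s is slow enough. Hard parts all round: on a seated tag 1 mm of height is worth some 20 N.
- tag1 (a joint): how far this tag has been pressed down, m: 0 as laid, 0.0025 fully home
- tag2 (a joint): how far this tag has been pressed down, m: 0 as laid, 0.0025 fully home
- tag3 (a joint): how far this tag has been pressed down, m: 0 as laid, 0.0025 fully home. The middle one of seven aluminium tags side by side, tag0 at the -y end to tag6 at the +y end, each 50 mm (x) x 25 mm (y), 1.5 mm thick, pitch 25.5 mm, each on its own pad of black foam tape.
- tag4 (a joint): how far this tag has been pressed down, m: 0 as laid, 0.0025 fully home
- tag5 (a joint): how far this tag has been pressed down, m: 0 as laid, 0.0025 fully home
- tag6 (a joint): how far this tag has been pressed down, m: 0 as laid, 0.0025 fully home
- tape_roll: roll of black foam tape, ring 90 mm across, 25 mm high; origin under its centre. Leave alone.
- tag_tray: shallow blue tray 90 x 130 x 22 mm; origin under its centre. Leave alone.
- sleeve: turned steel cylinder standing upright, 56 mm across, 60 mm high; origin under its centre. Leave alone.
- spray: small clear bottle with blue cap, 52 mm across, 130 mm high; origin under its centre. Leave alone.
- driver: screwdriver with orange handle lying on the desk; origin under its middle. Leave alone.
- vee_block: steel vee block 50 x 60 x 40 mm; origin under its centre. Leave alone.
There are look-alikes about, which are no part of the job. There is more than one size of the roller; the job needs the smallest.

How it is judged:
On the way, in this order (a step that is already met when the one before it is completed fails the run):
1. the roller is lifted from its rest (z of roller_grip in the frame of rest_seat above 0.03 m), for 0.1 s.
2. the drum rolls under load (over 5 N) on an end part of the strip (more than 55 mm from its middle) (contact force between roller and panel above 5 N and (velocity of joint drum above 0.1 rad/s or velocity of joint drum below -0.1 rad/s) and (y of roller_grip in the frame of panel above 0.055 m or y of roller_grip in the frame of panel below -0.055 m)), for 0.15 s.
3. the drum rolls under load on the middle part of the strip (within 40 mm of its middle) (contact force between roller and panel above 5 N and (velocity of joint drum above 0.1 rad/s or velocity of joint drum below -0.1 rad/s) and y of roller_grip in the frame of panel between -0.04 and 0.04 m), for 0.15 s.
4. the drum rolls under load on an end part of the strip (all of step 2), for 0.15 s.
At the end, for the whole second after the job is handed in: All seven tags are pressed down by more than 2.1 mm of their 2.5 mm; the roller sits on its rest, released and still, within 12 mm sideways and 4 mm in height of its seat and upright within 0.08 rad (value of joint each of tag0, tag1, tag2, tag3, tag4, tag5, tag6 above 0.0021 m and horizontal distance between roller_grip and rest_seat below 0.012 m and distance between roller_grip and rest_seat below 0.0125 m and z of roller_grip in the frame of rest_seat between -0.004 and 0.004 m and angle between roller's own z axis and vertical below 0.08 rad and linear speed of roller below 0.02 m/s and contact force between the fingers and roller below 0.1 N); the robot touches nothing.
It fails at once if the roller presses on the panel with more than 22 N (contact force between roller and panel above 22 N).
It fails at once if the robot itself touches the panel or its tags (contact force between any of the fingers, the arm and panel above 1 N).
It fails at once if one of the other things is moved by more than 25 mm (distance of any of tape_roll, tag_tray, sleeve, spray, driver, vee_block from where it was at the start of the episode above 0.025 m).
It also fails if it takes over 72 s, if anything falls off the work surface, if the arm or the gripper's body presses on something with over 40 N, if the wrist force passes 120 N, or if a joint passes its speed limit or range.

## Robot

A 7-joint arm with a two-finger parallel gripper is mounted at the origin on the work surface. World frame = base frame: x ahead of the robot, y to its left, z up, the work surface at z = 0. Lengths are in m, angles in rad, forces in N, time in s.
With the tool pointing down it reaches from about 0.425 to 0.95 m from the base axis. Payload 16.7 kg.
Tool frame: the origin (TCP) lies at the centre of the arm's flange, where the gripper is bolted on; the fingertips stand 199 mm ahead of it and the grasp point (between the pads) lies 180 mm ahead of it; x points along the fingers, z is the direction in which the jaws open and shut, and the axes are right-handed (so a half turn about x gives the same grasp; the last joint's range is limited). The gripper opens to 94 mm and grips with 3 to 60 N. Pads are 16 mm wide; open, the fingers measure 119 mm over their backs; the gripper's body (75 mm by 177 mm) begins 78 mm behind the grasp point.
Start: joints at [1.099, 0.426, 0.074, 1.606, -0.034, 1.111, -0.067], TCP at [0.214, -0.64, 0.405] pointing down, gripper open.
Joint ranges: [-2.85, 2.85], [-0.5, 2.14], [-1.23, 1.37], [0.21, 2.46], [-1.02, 4.16], [0.16, 2.05], [-2.73, 2.73]. Speed limits (rad/s): [1.89, 1.89, 2.39, 2.39, 3.01, 3.01, 3.01].

## Interface

Orientations are given as a rotation vector (axis times angle).
In Python, from station import get_obs, grab_frame, close_job gives the robot as it stands.
- The arm moves only by the tool move_arm, never from a script. Its argument "motion" is text: rows parted by semicolons, each of 7 numbers parted by spaces: the turn, a rotation vector about the world's x, y, z each as a share of 180 degrees, from -1 to 1, then the shift along the world's x, y, z each as a share of 0.05 m, from -1 to 1, then the opening, from 0 (shut) to 1 (fully open). A call has 1 to 20 rows; each row shifts and turns the commanded pose from where the row before left it; what a row does not reach is not made up. A row lasts 1/10 s, in which the tool goes at most 50 mm and 8.59 degrees, less where a joint would pass 70% of its speed; a pose out of reach is approached as far as the arm can. A call with a number of a shift or a turn outside -1 to 1 is refused whole. A call with a gripper value outside its range is refused whole. The fingers move at their own pace and stop on an object; "grip_force" is the grip in N (left out, the last holds). Time passes only in rows, so rows that do not move let the fingers close. It gives the time, the measured TCP pose, the force and the opening at its end, in the units of the state.
- get_obs(): the state, without advancing time (a new reading comes with each control period).
- grab_frame(name): name is "scene" or "top" or "wrist"; returns a dict with "pixels" (384x512x3 uint8, red, green, blue), "fx", "fy", "cx", "cy" (pixels), "R" (3x3) and "t" (3): a world point X has camera coordinates R X + t; the wrist camera has in their place "hand_eye" (4x4, takes a point from camera to tool coordinates, whose origin is the TCP and whose axes are the tool frame's). Camera axes: x right, y down, z forward; pixel columns grow to the right and rows downward; lengths in m; the calibration is good to about 2 mm. A picture is of the moment at which its call begins: read the wrist's pose just before it. There is no depth.
- close_job(): hands the job in, once; it reports no verdict.
The state is a dict: "clock": time; "qpos": joint angles; "qd": joint speeds; "tau": joint torques, N m; "tool_pos": TCP position; "tcp_rot": TCP orientation; "contact_force": force on the tool from outside, world axes, zero at the start; "ft_torque": the same for the moment, N m; "grip_width": finger opening in m.
Only numpy, scipy, OpenCV 4.12 (cv2) and the standard library are available. Lean on these libraries where they do the work, as an engineer would, in place of code of your own. Each camera call takes 0.05 s, during which the arm holds its last target. There are 200 camera calls.

## Working session

There is one attempt and no reset: what is moved stays moved. The work goes in short steps, Python scripts to look and compute and a tool call to move; the robot and the scene stay as the last step left them, time stands still between calls to the robot, and variables do not carry over. Pictures are saved under pics/ and viewed, about 8 in all and at most 12, crops included, and the job is handed in when it is done.

Besides the shell and the picture viewer there is one more tool, called by a JSON object that holds its "method" and its "body". move_arm: Moves the arm, as the interface text tells. Shift numbers are shares of 0.05 m and turn numbers shares of 180 degrees, none past 1 either way. Its arguments: {"type":"object","properties":{"motion":{"type":"string"},"grip_force":{"type":"number"}},"required":["motion"]}

```bash
mkdir -p pics; ls
cat > h.py <<'E'
import numpy as np, cv2
from station import get_obs, grab_frame, close_job
from scipy.spatial.transform import Rotation as Ro
def cam(name):
    o=get_obs(); f=grab_frame(name)
    K=np.array([[f['fx'],0,f['cx']],[0,f['fy'],f['cy']],[0,0,1]])
    if 'R' in f: R=np.array(f['R']);t=np.array(f['t'])
    else:
        H=np.array(f['hand_eye']); T=np.eye(4);T[:3,:3]=Ro.from_rotvec(o['tcp_rot']).as_matrix();T[:3,3]=o['tool_pos']
        M=np.linalg.inv(T@H);R=M[:3,:3];t=M[:3,3]
    return np.array(f['pixels'])[:,:,::-1].copy(),K,R,t
def onplane(uv,K,R,t,z):
    d=R.T@np.linalg.inv(K)@np.array([uv[0],uv[1],1.]); c=-R.T@t
    return c+d*(z-c[2])/d[2]
def proj(X,K,R,t):
    p=K@(R@np.asarray(X)+t); return p[:2]/p[2]
E
python3 - <<'E'
from h import *
print(get_obs())
a=cam('top');b=cam('scene')
np.savez('c0.npz',ti=a[0],tK=a[1],tR=a[2],tt=a[3],si=b[0],sK=b[1],sR=b[2],st=b[3])
for n,c in(('top',a),('scene',b)):
    cv2.imwrite(f'pics/{n}0.png',cv2.resize(c[0],None,fx=1.5,fy=1.5,interpolation=cv2.INTER_CUBIC)); print(n,-c[2].T@c[3],c[2][2],c[1][0])
E
```

```text
pics
{'clock': 0.0, 'qpos': array([ 1.09849559,  0.42673855,  0.07382597,  1.60660142, -0.03408274,
        1.1107877 , -0.06709399]), 'qd': array([ 0.00212086,  0.00071655,  0.0002546 , -0.00074623, -0.00133113,
        0.00086659, -0.00047585]), 'tau': array([-1.99092268e-03, -9.35834312e+01,  3.66628379e+00, -4.54201734e+01,
       -4.89209185e-02,  2.00908404e-02,  6.53610005e-05]), 'tool_pos': array([ 0.21406818, -0.63996554,  0.40397281]), 'tcp_rot': array([ 0.96890016,  1.34591527, -0.96780254]), 'contact_force': array([-0.02266006,  0.38772471, -0.56159906]), 'ft_torque': array([ 0.03693335, -0.00931943,  0.00426299]), 'grip_width': 0.09358085570022975}
top [0.24443061 0.09012661 1.42625025] [ 0.19662602  0.01377153 -0.98038184] [416.75626314   0.         259.46560028]
scene [1.01095137 0.60981341 1.10970341] [-0.4186925  -0.42379532 -0.80317751] [353.81081828   0.         250.29084302]
```

View pics/top0.png

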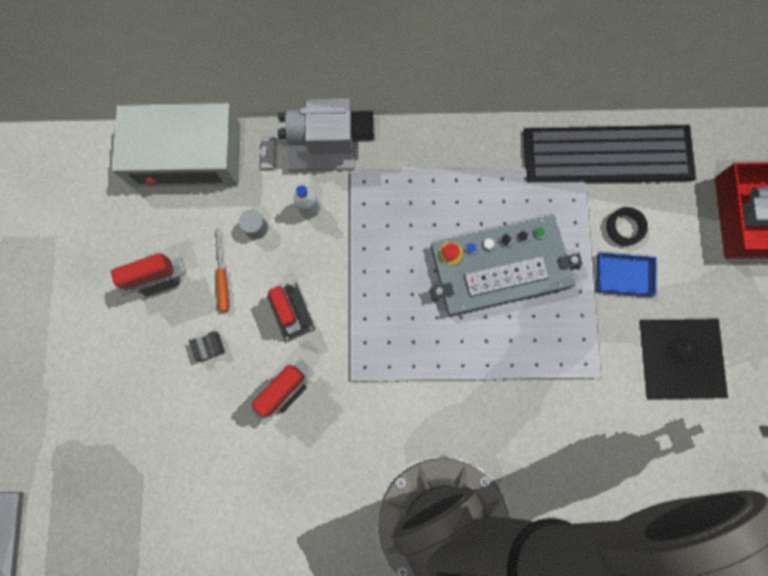

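View pics/scene0.png

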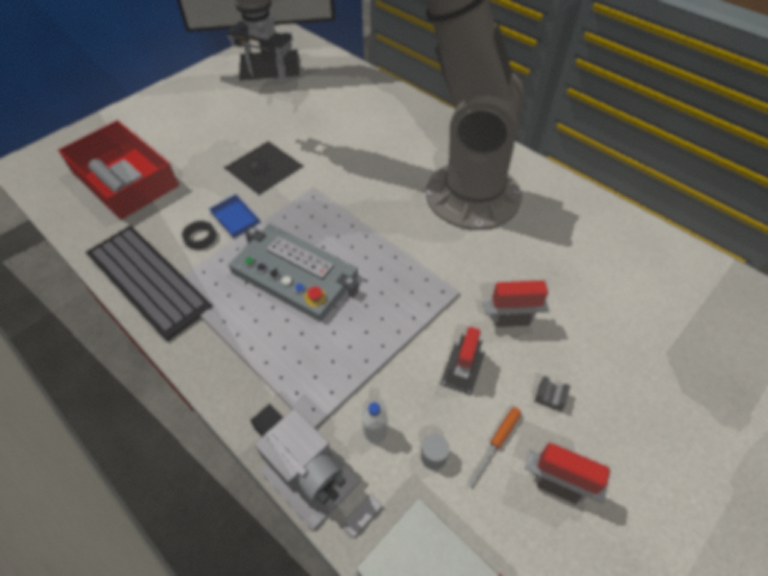

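Red-handled candidates in the top picture: A (143,271), B (282,306), C (279,390). B looks the smallest (about 40 px long, against about 60) and is the one standing in a dark rest. Next I measure all three in both views and confirm in a crop.

Run:
```python
from h import *
d=np.load('c0.npz')
def reds(im):
    h=cv2.cvtColor(im,cv2.COLOR_BGR2HSV)
    m=(((h[...,0]<6)|(h[...,0]>174))&(h[...,1]>150)&(h[...,2]>80)).astype(np.uint8)
    n,l,s,c=cv2.connectedComponentsWithStats(m)
    return [(c[i],s[i,4],cv2.minAreaRect(cv2.findContours((l==i).astype(np.uint8),0,1)[0][0])) for i in range(1,n) if s[i,4]>60]
T=reds(d['ti']);S=reds(d['si'])
PT=d['tK']@np.c_[d['tR'],d['tt']];PS=d['sK']@np.c_[d['sR'],d['st']]
for c,a,r in T:
    best=[]
    for c2,a2,r2 in S:
        X=cv2.triangulatePoints(PT,PS,c.reshape(2,1),c2.reshape(2,1))[:,0];X=X[:3]/X[3]
        e=np.linalg.norm(proj(X,d['tK'],d['tR'],d['tt'])-c)+np.linalg.norm(proj(X,d['sK'],d['sR'],d['st'])-c2)
        if e<6: best.append((X.round(3),round(e,1),c2.round()))
    print(c.round(1),a,[np.round(q,1) for q in r],best)
k=lambda u,v,z:onplane((u/1.5,v/1.5),d['tK'],d['tR'],d['tt'],z).round(3)
print('strip ends',k(469,286,.05),k(546,267,.05),'clamps',k(439,292,.06),k(569,262,.06),'panel corners',[k(*p,.04) for p in((432,243),(556,217),(577,288),(446,312))])
a=d['ti'][165:290,70:225];b=d['ti'][140:215,280:395]
cv2.imwrite('pics/crop1.png',np.hstack([cv2.resize(a,(496,400),interpolation=2)]))
```

```text
[499.8 140.6] 567 [array([500. , 137.5]), array([57., 22.]), np.float64(90.0)] []
[300.2 167.4] 80 [array([300.2, 167.4]), array([8.9, 9.8]), np.float64(63.4)] []
[ 92.7 179.2] 393 [array([ 93.5, 179. ]), array([11.1, 38.3]), np.float64(71.6)] [(array([0.546, 0.642, 0.133]), np.float64(0.7), array([383., 310.]))]
[187.3 203.4] 220 [array([187.3, 203.4]), array([24.9,  9. ]), np.float64(66.4)] [(array([0.466, 0.341, 0.108]), np.float64(0.0), array([313., 229.]))]
[184.3 260.1] 469 [array([184.8, 260.3]), array([12.7, 37.5]), np.float64(45.0)] [(array([0.286, 0.342, 0.135]), np.float64(0.1), array([347., 192.]))]
strip ends [ 0.512 -0.069  0.05 ] [ 0.553 -0.244  0.05 ] clamps [ 0.498 -0.001  0.06 ] [ 0.561 -0.293  0.06 ] panel corners [array([0.616, 0.01 , 0.04 ]), array([ 0.673, -0.276,  0.04 ]), array([ 0.506, -0.312,  0.04 ]), array([ 0.456, -0.017,  0.04 ])]
```

View pics/crop1.png

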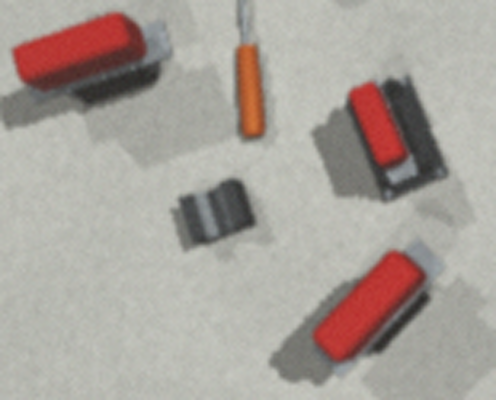

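Crop confirms: B at top picture (282,306), on its dark rest with the shortest handle, is the right roller; A and C are larger rollers without the rest. Now the tool orientation and route.

Run:
```python
from h import *
d=np.load('c0.npz')
o=get_obs();R=Ro.from_rotvec(o['tcp_rot']).as_matrix();print(R.round(3))
k=lambda u,v,z:onplane((u/1.5,v/1.5),d['tK'],d['tR'],d['tt'],z)
c=np.array([187.3,203.4]);
r=np.array([np.cos(np.radians(66.4)),np.sin(np.radians(66.4))])*12
p=[onplane(c+s*r,d['tK'],d['tR'],d['tt'],.12) for s in(-1,1)];v=p[0]-p[1];print(v,np.degrees(np.arctan2(v[1],v[0])))
print('tool z yaw',np.degrees(np.arctan2(R[1,2],R[0,2])))
H=np.array(grab_frame('wrist')['hand_eye']);print(H.round(3))
```

```text
[[-0.     0.948  0.317]
 [ 0.001  0.317 -0.948]
 [-1.    -0.    -0.001]]
[0.07151125 0.03210545 0.        ] 24.178014782304178
tool z yaw -71.50690506729495
[[ 0.    -0.256  0.967  0.02 ]
 [-0.001 -0.967 -0.256  0.075]
 [ 1.    -0.001 -0.     0.   ]
 [ 0.     0.     0.     1.   ]]
```

{"method": "move_arm", "body": {"motion": "0 0 0.03 0.46 0.62 0 1;0 0 0 0.46 0.62 0 1;0 0 0 0.46 0.62 0 1;0 0 0 0.46 0.62 0 1;0 0 0 0.46 0.62 0 1;0 0 0 0.46 0.62 0 1;0 0 0 0.46 0.62 0 1;0 0 0 0.46 0.62 0 1;0 0 0 0.46 0.62 0 1;0 0 0 0.46 0.62 0 1;0 0 0 0.46 0.62 0 1;0 0 0 0 0.8 0 1;0 0 0 0 0.8 0 1;0 0 0 0 0.8 0 1;0 0 0 0 0.8 0 1;0 0 0 0 0.8 0 1;0 0 0 0 0.8 0 1"}}

```text
clock: 1.85
tool_pos: [0.4667, -0.0576, 0.4047]
tcp_rot: [0.897, 1.378, -0.897]
contact_force: [0.3, 0.0, 0.9]
grip_width: 0.0942
```

{"method": "move_arm", "body": {"motion": "0 0 0 0.45 -0.7 0.3 1;0 0 0 0.45 -0.7 0.3 1;0 0 0 0.4 -0.6 0.3 1;0 0 0 0 0 0 1;0 0 0 0 0 0 1;0 0 0 0 0 0 1"}}

```text
clock: 2.45
tool_pos: [0.5317, -0.1583, 0.4491]
tcp_rot: [0.896, 1.379, -0.896]
contact_force: [0.1, 0.1, -0.3]
grip_width: 0.0946
```

Run:
```python
from h import *
o=get_obs();print(o['tool_pos'],np.abs(o['qd']).max())
a=cam('wrist');np.savez('w1.npz',i=a[0],K=a[1],R=a[2],t=a[3])
cv2.imwrite('pics/w1.png',cv2.resize(a[0],None,fx=1.5,fy=1.5,interpolation=2))
```

```text
[ 0.53169789 -0.15834975  0.44914045] 0.005411537322143126
```

View pics/w1.png

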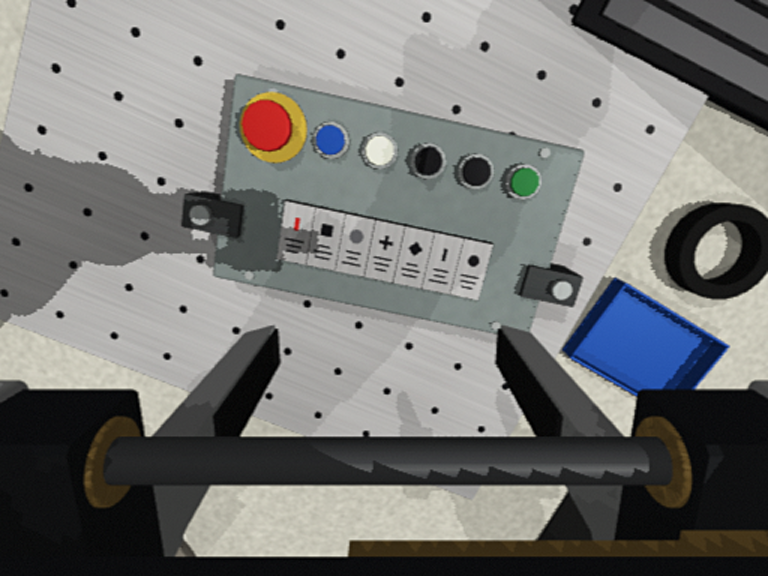

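The wrist picture shows the panel with the strip's corners at about (284,200), (494,242), (480,301), (279,260), the e-stop at the +y end, and the clamps at (212,213) and (552,285).

Run:
```python
from h import *
w=np.load('w1.npz');K,R,t=w['K'],w['R'],w['t'];g=cv2.cvtColor(w['i'],cv2.COLOR_BGR2GRAY)
hsv=cv2.cvtColor(w['i'],cv2.COLOR_BGR2HSV)
def sub(p):
    return cv2.cornerSubPix(g,np.float32([[p]])/1.5,(4,4),(-1,-1),(3,50,.01))[0,0]
S=[sub(p) for p in((284,200),(494,242),(480,301),(279,260))];P=[sub(p) for p in((237,75),(583,151),(214,277))]
print(np.array(S)*1.5,np.array(P)*1.5)
for z in (.04,.05,.06,.07):
    s=[onplane(p,K,R,t,z) for p in S];p=[onplane(q,K,R,t,z) for q in P]
    y=s[0]+s[3]-s[1]-s[2]
    print(z,'strip len',np.linalg.norm(s[0]-s[1]).round(4),np.linalg.norm(s[2]-s[3]).round(4),'w',np.linalg.norm(s[0]-s[3]).round(4),'panel',np.linalg.norm(p[0]-p[1]).round(4),np.linalg.norm(p[0]-p[2]).round(4),'mid',np.mean(s,0).round(4),'yaw',np.degrees(np.arctan2(-y[0],y[1])).round(2),
    np.degrees(np.arctan2(-(p[0]-p[1])[0],(p[0]-p[1])[1])).round(2), 'panel-centre',((p[1]+p[2])/2).round(4))
```

```text
[[284.25134 200.03098]
 [492.31616 243.84595]
 [476.1601  299.50183]
 [279.      260.     ]] [[236.22485  72.95245]
 [583.46747 149.77353]
 [212.15817 274.95132]]
0.04 strip len 0.1861 0.1821 w 0.0534 panel 0.2926 0.1713 mid [ 0.533  -0.1544  0.04  ] yaw 12.12 12.19 panel-centre [ 0.5653 -0.1468  0.04  ]
0.05 strip len 0.1814 0.1774 w 0.052 panel 0.2851 0.1669 mid [ 0.5347 -0.1537  0.05  ] yaw 12.12 12.19 panel-centre [ 0.5662 -0.1463  0.05  ]
0.06 strip len 0.1766 0.1728 w 0.0507 panel 0.2776 0.1625 mid [ 0.5364 -0.153   0.06  ] yaw 12.12 12.19 panel-centre [ 0.5671 -0.1459  0.06  ]
0.07 strip len 0.1718 0.1681 w 0.0493 panel 0.2701 0.1581 mid [ 0.5381 -0.1524  0.07  ] yaw 12.12 12.19 panel-centre [ 0.568  -0.1454  0.07  ]
```

{"method": "move_arm", "body": {"motion": "0 0 0 -0.14 0.8 -0.1 1;0 0 0 -0.11 0.8 -0.1 1;0 0 0 -0.11 0.8 -0.1 1;0 0 0 -0.11 0.8 -0.1 1;0 0 0 -0.11 0.8 -0.1 1;0 0 0 -0.11 0.8 -0.1 1;0 0 0 -0.11 0.8 -0.1 1;0 0 0 -0.1 0.8 -0.1 1;0 0 0 -0.1 0.8 0 1;0 0 0 -0.1 0.8 0 1;0 0 0 -0.1 0.8 0 1;0 0 0 -0.1 0.6 0 1;0 0 0 -0.1 0.6 0 1;0 0 0 0 0 0 1;0 0 0 0 0 0 1;0 0 0 0 0 0 1"}}

```text
clock: 4.1
tool_pos: [0.462, 0.3401, 0.4095]
tcp_rot: [0.897, 1.378, -0.898]
contact_force: [0.3, -0.7, -0.3]
grip_width: 0.094
```

Run:
```python
from h import *
o=get_obs();print(o['tool_pos'],np.abs(o['qd']).max())
a=cam('wrist');np.savez('w2.npz',i=a[0],K=a[1],R=a[2],t=a[3])
cv2.imwrite('pics/w2.png',cv2.resize(a[0],None,fx=1.5,fy=1.5,interpolation=2))
```

```text
[0.46197857 0.34009979 0.40950192] 0.011484077628383257
```

View pics/w2.png

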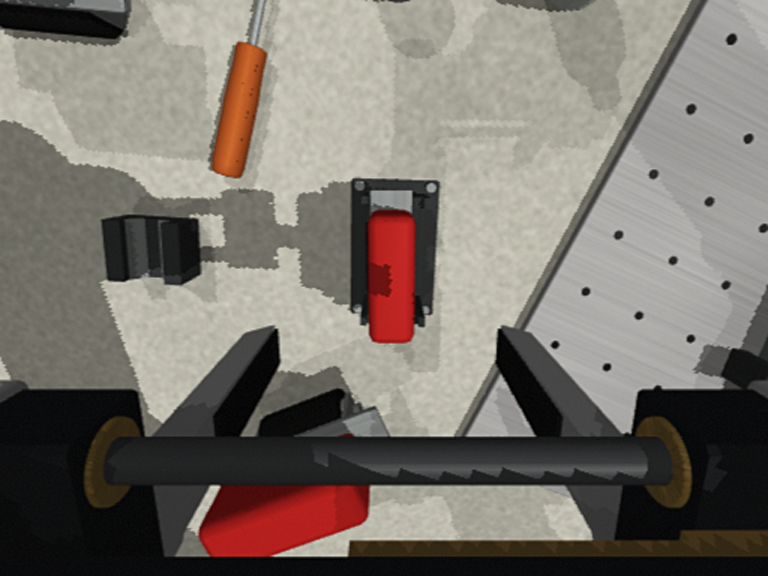

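The picture shows the roller on its rest straight ahead of the jaws: red handle columns 369–414, rows 210–342, parallel to the fingers.

Run:
```python
from h import *
w=np.load('w2.npz');K,R,t=w['K'],w['R'],w['t']
h=cv2.cvtColor(w['i'],cv2.COLOR_BGR2HSV)
m=(((h[...,0]<8)|(h[...,0]>172))&(h[...,1]>130)&(h[...,2]>60)).astype(np.uint8)
m[240:]=0
n,l,s,c=cv2.connectedComponentsWithStats(m);i=1+s[1:,4].argmax();print(s[i],c[i])
q=cv2.minAreaRect(cv2.findContours((l==i).astype(np.uint8),0,1)[0][0]);print(q)
x0,y0,ww,hh=s[i,:4]
bright=w['i'][y0-2:y0+hh+2,261,2];print(bright)
# roller from two views: top0 triangulated (0.466,0.341,0.108)
for z in(.115,.12,.125,.13,.135):
    b=[onplane(p,K,R,t,z) for p in((x0,y0+hh-12),(x0+ww,y0+hh-12),(x0+ww/2,y0+4),(x0+ww/2,y0+hh))]
    print(z,'wid',np.linalg.norm(b[0]-b[1]).round(4),'len',np.linalg.norm(b[2]-b[3]).round(4),'mid',((b[2]+b[3])/2).round(4),'yaw',np.degrees(np.arctan2(*(b[2]-b[3])[1::-1])).round(2))
# rest base corner dots (z~0.008)
for p in((359,186),(432,187),(358,309),(428,309)): print(onplane((p[0]/1.5,p[1]/1.5),K,R,t,.008).round(4))
```

```text
[ 245  140   32   89 2704] [260.72004438 183.62426036]
((260.5, 184.0), (88.0, 31.0), 90.0)
[ 90  72  71  71  72  92 120 146 155 170 178 184 189 189 188 189 188 188
 188 187 189 188 189 190 188 189 189 188 188 188 189 189 189 189 189 189
 189 189 191 190 188 194 193 192 190 189 195 193 151 152 189 193 194 193
 190 157 186 191 193 190 189 188 188 187 188 186 188 188 186 189 188 187
 187 187 186 188 187 188 189 188 188 187 187 189 188 188 188 186 171 157
 155 177 163]
0.115 wid 0.0315 len 0.0841 mid [0.467 0.339 0.115] yaw 23.95
0.12 wid 0.0309 len 0.0825 mid [0.4682 0.3396 0.12  ] yaw 23.95
0.125 wid 0.0304 len 0.081 mid [0.4693 0.3402 0.125 ] yaw 23.95
0.13 wid 0.0298 len 0.0795 mid [0.4705 0.3407 0.13  ] yaw 23.95
0.135 wid 0.0292 len 0.0779 mid [0.4716 0.3413 0.135 ] yaw 23.95
[0.5076 0.3858 0.008 ]
[0.5317 0.3293 0.008 ]
[0.4073 0.3445 0.008 ]
[0.4328 0.2866 0.008 ]
```

{"method": "move_arm", "body": {"motion": "0 0 0 0.14 -0.01 -0.5 1;0 0 0 0 0 -0.5 1;0 0 0 0 0 -0.5 1;0 0 0 0 0 -0.4 1;0 0 0 0 0 -0.3 1;0 0 0 0 0 -0.2 1;0 0 0 0 0 -0.11 1;0 0 0 0 0 0 1;0 0 0 0 0 0 1;0 0 0 0 0 0 1", "grip_force": 50}}

```text
clock: 5.15
tool_pos: [0.4692, 0.3406, 0.2849]
tcp_rot: [0.898, 1.378, -0.896]
contact_force: [0.3, 0.1, 0.1]
grip_width: 0.0942
```

Run:
```python
from h import *
o=get_obs();print(o['tool_pos'],o['tcp_rot'],o['contact_force'])
a=cam('scene');c=a[0]
cv2.imwrite('pics/s2.png',np.hstack([cv2.resize(c[190:290,255:375],None,fx=4.5,fy=4.5,interpolation=2)]))
```

```text
[0.4692459  0.34055243 0.28490786] [ 0.89762118  1.3776477  -0.89591793] [0.29648152 0.06293803 0.05583271]
```

View pics/s2.png

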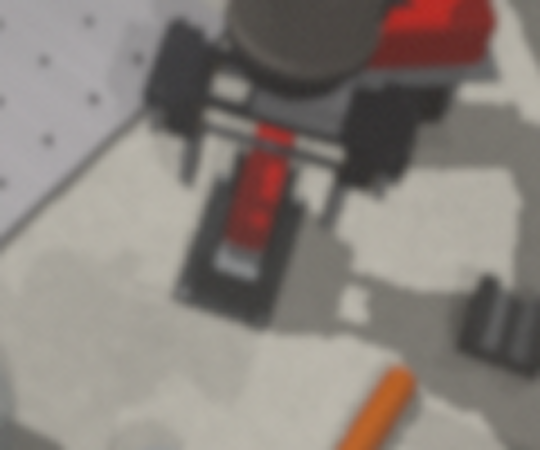

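The jaws straddle the handle with room on both sides. Closing.

{"method": "move_arm", "body": {"motion": "0 0 0 0 0 0 0;0 0 0 0 0 0 0;0 0 0 0 0 0 0;0 0 0 0 0 0 0;0 0 0 0 0 0 0;0 0 0 0 0 0 0;0 0 0 0 0 0 0;0 0 0 0 0 0 0", "grip_force": 50}}

```text
clock: 6.0
tool_pos: [0.4691, 0.3404, 0.2842]
tcp_rot: [0.897, 1.378, -0.897]
contact_force: [0.3, 0.1, -0.2]
grip_width: 0.0333
```

{"method": "move_arm", "body": {"motion": "0 0 0 0 0 0 0;0 0 0 0 0 0 0;0 0 0 0 0 0.1 0;0 0 0 0 0 0.2 0;0 0 0 0 0 0.3 0;0 0 0 0 0 0.4 0;0 0 0 0 0 0.5 0;0 0 0 0 0 0.5 0;0 0 0 0 0 0 0;0 0 0 0 0 0 0;0 0 0 0 0 0 0"}}

```text
clock: 7.1
tool_pos: [0.4689, 0.3401, 0.3834]
tcp_rot: [0.896, 1.378, -0.898]
contact_force: [0.3, 0.4, -4.2]
grip_width: 0.0299
```

Run:
```python
from h import *
o=get_obs();print(o['tool_pos'],o['contact_force'],o['grip_width'],o['ft_torque'])
o=get_obs();print(o['contact_force'])
a=cam('scene');c=a[0]
cv2.imwrite('pics/s3.png',np.hstack([cv2.resize(c[170:290,255:375],None,fx=4.5,fy=4.5,interpolation=2)]))
```

```text
[0.46885353 0.34006502 0.3833684 ] [ 0.33578451  0.41860712 -4.19264394] 0.029865623835770166 [-0.01874573 -0.0207901   0.00984709]
[ 0.33578451  0.41860712 -4.19264394]
```

View pics/s3.png

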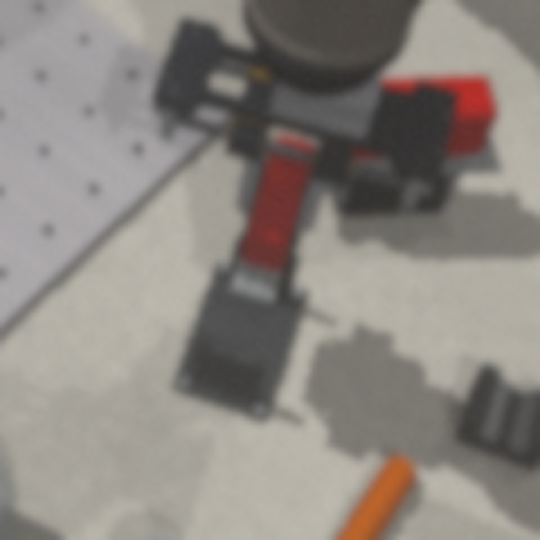

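Lifted cleanly (4.2 N weight). The rest's position to return to is TCP (0.469, 0.340, 0.2842). Now to above the +y end.

{"method": "move_arm", "body": {"motion": "0 0 -0.0163 0.08 -0.68 0 0;0 0 -0.0163 0.08 -0.68 0 0;0 0 -0.0163 0.08 -0.68 0 0;0 0 -0.0163 0.08 -0.68 0 0;0 0 0 0.08 -0.68 0 0;0 0 0 0.08 -0.68 0 0;0 0 0 0.08 -0.68 0 0;0 0 0 0.08 -0.68 0 0;0 0 0 0.08 -0.68 0 0;0 0 0 0.08 -0.68 0 0;0 0 0 0.08 -0.68 -0.2 0;0 0 0 0.08 -0.68 -0.2 0;0 0 0 0 0 -0.2 0;0 0 0 0 0 -0.2 0;0 0 0 0 0 -0.1 0;0 0 0 0 0 0 0;0 0 0 0 0 0 0;0 0 0 0 0 0 0"}}

```text
clock: 8.95
tool_pos: [0.5173, -0.0671, 0.3396]
tcp_rot: [1.051, 1.302, -1.05]
contact_force: [0.3, -0.4, -3.0]
grip_width: 0.0298
```

Run:
```python
from h import *
o=get_obs();print(o['tool_pos'],o['contact_force'],o['grip_width'],o['ft_torque'])
R=Ro.from_rotvec(o['tcp_rot']).as_matrix();print(R[:,0].round(4),np.degrees(np.arctan2(R[1,2],R[0,2])))
P=o['tool_pos'];th=np.radians(12.15);d=P[:2]-[.5355,-.1532];print('panel x,y rel mid',d@[np.cos(th),np.sin(th)],d@[-np.sin(th),np.cos(th)])
a=cam('wrist');c=a[0]; b=cam('scene')[0]
cv2.imwrite('pics/w4.png',np.hstack([cv2.resize(c,(400,300)),cv2.resize(b[110:230,120:280],(400,300),interpolation=2)]))
```

```text
[ 0.51726962 -0.06709397  0.33960031] [ 0.29927971 -0.41962174 -3.04426468] 0.029764999888374718 [0.01840714 0.02493175 0.0336497 ]
[ 7.e-04  0.e+00 -1.e+00] -77.79259671616421
panel x,y rel mid 0.0003008739800456975 0.08801423257738186
```

View pics/w4.png

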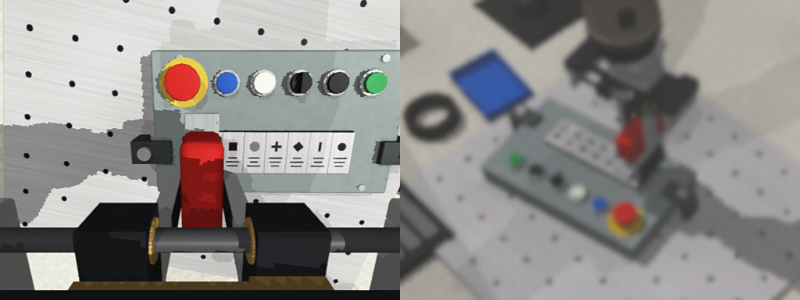

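{"method": "move_arm", "body": {"motion": "0 0 0 0.017 -0.078 -0.05 0;0 0 0 0 0 -0.05 0;0 0 0 0 0 -0.05 0;0 0 0 0 0 -0.05 0;0 0 0 0 0 -0.04 0;0 0 0 0 0 0 0;0 0 0 0 0 0 0;0 0 0 0 0 0 0"}}

```text
clock: 9.85
tool_pos: [0.518, -0.0715, 0.3273]
tcp_rot: [1.052, 1.302, -1.051]
contact_force: [-0.8, -0.1, -4.2]
grip_width: 0.03
```

{"method": "move_arm", "body": {"motion": "0 0 0 0 0 -0.016 0;0 0 0 0 0 -0.016 0;0 0 0 0 0 -0.016 0;0 0 0 0 0 0 0;0 0 0 0 0 0 0"}}

```text
clock: 10.35
tool_pos: [0.518, -0.0715, 0.3249]
tcp_rot: [1.052, 1.302, -1.051]
contact_force: [-1.6, -0.4, 1.6]
grip_width: 0.0297
```

{"method": "move_arm", "body": {"motion": "0 0 0 0 0 -0.008 0;0 0 0 0 0 -0.008 0;0 0 0 0 0 -0.008 0;0 0 0 0 0 -0.008 0;0 0 0 0 0 0 0"}}

```text
clock: 10.85
tool_pos: [0.518, -0.0715, 0.3231]
tcp_rot: [1.052, 1.302, -1.051]
contact_force: [-1.0, -0.7, 2.5]
grip_width: 0.0297
```

{"method": "move_arm", "body": {"motion": "0 0 0 0 0 -0.008 0;0 0 0 0 0 -0.006 0;0 0 0 0 0 0 0"}}

```text
clock: 11.15
tool_pos: [0.518, -0.0715, 0.3227]
tcp_rot: [1.052, 1.302, -1.051]
contact_force: [-0.7, 0.4, 5.8]
grip_width: 0.0297
```

On the hard stop at about 10 N. Rolling towards -y, first a short stretch to learn the slope.

{"method": "move_arm", "body": {"motion": "0 0 0 0.0042 -0.0196 0 0;0 0 0 0.0042 -0.0196 0 0;0 0 0 0.0042 -0.0196 0 0;0 0 0 0.0042 -0.0196 0 0;0 0 0 0.0042 -0.0196 0 0"}}

```text
clock: 11.65
tool_pos: [0.5191, -0.0764, 0.3227]
tcp_rot: [1.052, 1.302, -1.051]
contact_force: [-1.3, 0.6, 6.8]
grip_width: 0.0295
```

{"method": "move_arm", "body": {"motion": "0 0 0 0.0042 -0.0196 0 0;0 0 0 0.0042 -0.0196 0 0;0 0 0 0.0042 -0.0196 0 0;0 0 0 0.0042 -0.0196 0 0;0 0 0 0.0042 -0.0196 0 0;0 0 0 0.0042 -0.0196 0 0"}}

```text
clock: 12.25
tool_pos: [0.5203, -0.0822, 0.3228]
tcp_rot: [1.052, 1.302, -1.051]
contact_force: [-3.7, 3.1, 10.2]
grip_width: 0.0295
```

{"method": "move_arm", "body": {"motion": "0 0 0 0.0042 -0.0196 0.003 0;0 0 0 0.0042 -0.0196 0.001 0;0 0 0 0.0042 -0.0196 0.0004 0;0 0 0 0.0042 -0.0196 0.0004 0;0 0 0 0.0042 -0.0196 0.0004 0;0 0 0 0.0042 -0.0196 0.0004 0"}}

```text
clock: 12.85
tool_pos: [0.5216, -0.088, 0.323]
tcp_rot: [1.052, 1.302, -1.051]
contact_force: [-1.2, 0.9, 7.2]
grip_width: 0.0296
```

{"method": "move_arm", "body": {"motion": "0 0 0 0.0042 -0.0196 0.0004 0;0 0 0 0.0042 -0.0196 0.0004 0;0 0 0 0.0042 -0.0196 0.0004 0;0 0 0 0.0042 -0.0196 0.0004 0;0 0 0 0.0042 -0.0196 0.0004 0;0 0 0 0.0042 -0.0196 0.0004 0;0 0 0 0.0042 -0.0196 0.0004 0;0 0 0 0.0042 -0.0196 0.0004 0"}}

```text
clock: 13.65
tool_pos: [0.5233, -0.096, 0.3231]
tcp_rot: [1.052, 1.302, -1.051]
contact_force: [-1.0, 0.0, 7.0]
grip_width: 0.0301
```

{"method": "move_arm", "body": {"motion": "0 0 0 0.0042 -0.0196 0.0004 0;0 0 0 0.0042 -0.0196 0.0004 0;0 0 0 0.0042 -0.0196 0.0004 0;0 0 0 0.0042 -0.0196 0.0004 0;0 0 0 0.0042 -0.0196 0.0004 0;0 0 0 0.0042 -0.0196 0.0004 0;0 0 0 0.0042 -0.0196 0.0004 0;0 0 0 0.0042 -0.0196 0.0004 0;0 0 0 0.0042 -0.0196 0.0004 0"}}

```text
clock: 14.55
tool_pos: [0.5252, -0.1049, 0.3233]
tcp_rot: [1.052, 1.302, -1.051]
contact_force: [-1.6, 0.6, 6.3]
grip_width: 0.0294
```

{"method": "move_arm", "body": {"motion": "0 0 0 0.0042 -0.0196 0.0004 0;0 0 0 0.0042 -0.0196 0.0004 0;0 0 0 0.0042 -0.0196 0.0004 0;0 0 0 0.0042 -0.0196 0.0004 0;0 0 0 0.0042 -0.0196 0.0004 0;0 0 0 0.0042 -0.0196 0.0004 0;0 0 0 0.0042 -0.0196 0.0004 0;0 0 0 0.0042 -0.0196 0.0004 0;0 0 0 0.0042 -0.0196 0.0004 0;0 0 0 0.0042 -0.0196 0.0004 0;0 0 0 0.0042 -0.0196 0.0004 0;0 0 0 0.0042 -0.0196 0.0004 0"}}

```text
clock: 15.75
tool_pos: [0.5277, -0.1166, 0.3235]
tcp_rot: [1.052, 1.302, -1.051]
contact_force: [-1.2, -0.3, 4.6]
grip_width: 0.0295
```

{"method": "move_arm", "body": {"motion": "0 0 0 0.0042 -0.0196 -0.002 0;0 0 0 0.0042 -0.0196 0.0003 0;0 0 0 0.0042 -0.0196 0.0003 0;0 0 0 0.0042 -0.0196 0.0003 0;0 0 0 0.0042 -0.0196 0.0003 0;0 0 0 0.0042 -0.0196 0.0003 0;0 0 0 0.0042 -0.0196 0.0003 0;0 0 0 0.0042 -0.0196 0.0003 0;0 0 0 0.0042 -0.0196 0.0003 0;0 0 0 0.0042 -0.0196 0.0003 0;0 0 0 0.0042 -0.0196 0.0003 0"}}

```text
clock: 16.85
tool_pos: [0.53, -0.1274, 0.3236]
tcp_rot: [1.052, 1.302, -1.051]
contact_force: [-1.3, 0.6, 7.4]
grip_width: 0.0301
```

{"method": "move_arm", "body": {"motion": "0 0 0 0.0042 -0.0196 0.0003 0;0 0 0 0.0042 -0.0196 0.0003 0;0 0 0 0.0042 -0.0196 0.0003 0;0 0 0 0.0042 -0.0196 0.0003 0;0 0 0 0.0042 -0.0196 0.0003 0;0 0 0 0.0042 -0.0196 0.0003 0;0 0 0 0.0042 -0.0196 0.0003 0;0 0 0 0.0042 -0.0196 0.0003 0;0 0 0 0.0042 -0.0196 0.0003 0;0 0 0 0.0042 -0.0196 0.0003 0;0 0 0 0.0042 -0.0196 0.0003 0;0 0 0 0.0042 -0.0196 0.0003 0;0 0 0 0.0042 -0.0196 0.0003 0"}}

```text
clock: 18.15
tool_pos: [0.5328, -0.14, 0.3238]
tcp_rot: [1.052, 1.302, -1.051]
contact_force: [-0.7, 1.2, 6.6]
grip_width: 0.0298
```

{"method": "move_arm", "body": {"motion": "0 0 0 0.0042 -0.0196 0.0003 0;0 0 0 0.0042 -0.0196 0.0003 0;0 0 0 0.0042 -0.0196 0.0003 0;0 0 0 0.0042 -0.0196 0.0003 0;0 0 0 0.0042 -0.0196 0.0003 0;0 0 0 0.0042 -0.0196 0.0003 0;0 0 0 0.0042 -0.0196 0.0003 0;0 0 0 0.0042 -0.0196 0.0003 0;0 0 0 0.0042 -0.0196 0.0003 0;0 0 0 0.0042 -0.0196 0.0003 0;0 0 0 0.0042 -0.0196 0.0003 0;0 0 0 0.0042 -0.0196 0.0003 0;0 0 0 0.0042 -0.0196 0.0003 0;0 0 0 0.0042 -0.0196 0.0003 0"}}

```text
clock: 19.55
tool_pos: [0.5357, -0.1538, 0.324]
tcp_rot: [1.052, 1.302, -1.051]
contact_force: [-0.3, 0.6, 6.1]
grip_width: 0.0297
```

{"method": "move_arm", "body": {"motion": "0 0 0 0.0042 -0.0196 0 0;0 0 0 0.0042 -0.0196 0.0003 0;0 0 0 0.0042 -0.0196 0.0003 0;0 0 0 0.0042 -0.0196 0.0003 0;0 0 0 0.0042 -0.0196 0.0003 0;0 0 0 0.0042 -0.0196 0.0003 0;0 0 0 0.0042 -0.0196 0.0003 0;0 0 0 0.0042 -0.0196 0.0003 0;0 0 0 0.0042 -0.0196 0.0003 0;0 0 0 0.0042 -0.0196 0.0003 0;0 0 0 0.0042 -0.0196 0.0003 0;0 0 0 0.0042 -0.0196 0.0003 0;0 0 0 0.0042 -0.0196 0.0003 0;0 0 0 0.0042 -0.0196 0.0003 0;0 0 0 0.0042 -0.0196 0.0003 0"}}

```text
clock: 21.05
tool_pos: [0.5389, -0.1686, 0.3242]
tcp_rot: [1.052, 1.302, -1.051]
contact_force: [-0.4, -0.2, 5.3]
grip_width: 0.0294
```

{"method": "move_arm", "body": {"motion": "0 0 0 0.0042 -0.0196 -0.001 0;0 0 0 0.0042 -0.0196 0 0;0 0 0 0.0042 -0.0196 0.0003 0;0 0 0 0.0042 -0.0196 0.0003 0;0 0 0 0.0042 -0.0196 0.0003 0;0 0 0 0.0042 -0.0196 0.0003 0;0 0 0 0.0042 -0.0196 0.0003 0;0 0 0 0.0042 -0.0196 0.0003 0;0 0 0 0.0042 -0.0196 0.0003 0;0 0 0 0.0042 -0.0196 0.0003 0;0 0 0 0.0042 -0.0196 0.0003 0;0 0 0 0.0042 -0.0196 0.0003 0;0 0 0 0.0042 -0.0196 0.0003 0;0 0 0 0.0042 -0.0196 0.0003 0;0 0 0 0.0042 -0.0196 0.0003 0"}}

```text
clock: 22.55
tool_pos: [0.542, -0.1829, 0.3244]
tcp_rot: [1.052, 1.302, -1.051]
contact_force: [-1.6, 3.0, 7.4]
grip_width: 0.0296
```

{"method": "move_arm", "body": {"motion": "0 0 0 0.0042 -0.0196 0.0003 0;0 0 0 0.0042 -0.0196 0.0003 0;0 0 0 0.0042 -0.0196 0.0003 0;0 0 0 0.0042 -0.0196 0.0003 0;0 0 0 0.0042 -0.0196 0.0003 0;0 0 0 0.0042 -0.0196 0.0003 0;0 0 0 0.0042 -0.0196 0.0003 0;0 0 0 0.0042 -0.0196 0.0003 0;0 0 0 0.0042 -0.0196 0.0003 0;0 0 0 0.0042 -0.0196 0.0003 0;0 0 0 0.0042 -0.0196 0.0003 0;0 0 0 0.0042 -0.0196 0.0003 0;0 0 0 0.0042 -0.0196 0.0003 0;0 0 0 0.0042 -0.0196 0.0003 0"}}

```text
clock: 23.95
tool_pos: [0.545, -0.1969, 0.3246]
tcp_rot: [1.052, 1.302, -1.051]
contact_force: [0.3, 0.1, 4.6]
grip_width: 0.0295
```

{"method": "move_arm", "body": {"motion": "0 0 0 0.0042 -0.0196 -0.001 0;0 0 0 0.0042 -0.0196 -0.001 0;0 0 0 0.0042 -0.0196 0 0;0 0 0 0.0042 -0.0196 0.0003 0;0 0 0 0.0042 -0.0196 0.0003 0;0 0 0 0.0042 -0.0196 0.0002 0;0 0 0 0.0042 -0.0196 0.0003 0;0 0 0 0.0042 -0.0196 0.0002 0;0 0 0 0.0042 -0.0196 0.0003 0;0 0 0 0.0042 -0.0196 0.0002 0;0 0 0 0.0042 -0.0196 0.0003 0;0 0 0 0.0042 -0.0196 0.0002 0;0 0 0 0.0042 -0.0196 0.0003 0;0 0 0 0.0042 -0.0196 0.0002 0"}}

```text
clock: 25.35
tool_pos: [0.548, -0.2103, 0.3247]
tcp_rot: [1.052, 1.302, -1.051]
contact_force: [-0.9, 2.4, 7.3]
grip_width: 0.03
```

{"method": "move_arm", "body": {"motion": "0 0 0 0.0042 -0.0196 0.0002 0;0 0 0 0.0042 -0.0196 0.0002 0;0 0 0 0.0042 -0.0196 0.0002 0;0 0 0 0.0042 -0.0196 0.0002 0;0 0 0 0.0042 -0.0196 0.0002 0;0 0 0 0.0042 -0.0196 0.0002 0;0 0 0 0.0042 -0.0196 0.0002 0;0 0 0 0.0042 -0.0196 0.0002 0;0 0 0 0.0042 -0.0196 0.0002 0;0 0 0 0.0042 -0.0196 0.0002 0;0 0 0 0.0042 -0.0196 0.0002 0;0 0 0 0.0042 -0.0196 0.0002 0;0 0 0 0.0042 -0.0196 0.0002 0;0 0 0 0.0042 -0.0196 0.0002 0"}}

```text
clock: 26.75
tool_pos: [0.5509, -0.2244, 0.3248]
tcp_rot: [1.052, 1.302, -1.051]
contact_force: [-0.1, 0.7, 7.1]
grip_width: 0.0299
```

{"method": "move_arm", "body": {"motion": "0 0 0 0.0042 -0.0196 0.0002 0;0 0 0 0.0042 -0.0196 0.0002 0;0 0 0 0.0042 -0.0196 0.0002 0;0 0 0 0.0042 -0.0196 0.0002 0;0 0 0 0.0042 -0.0196 0.0002 0;0 0 0 0.0042 -0.0196 0.0002 0;0 0 0 0.0042 -0.0196 0.0002 0;0 0 0 0.0042 -0.0196 0.0002 0;0 0 0 0.0042 -0.0196 0.0002 0;0 0 0 0.0042 -0.0196 0.0002 0"}}

```text
clock: 27.75
tool_pos: [0.553, -0.2342, 0.3249]
tcp_rot: [1.052, 1.301, -1.051]
contact_force: [-0.8, 0.5, 5.5]
grip_width: 0.0299
```

{"method": "move_arm", "body": {"motion": "0 0 0 0 0 0.1 0;0 0 0 0 0 0.25 0;0 0 0 0 0 0.35 0;0 0 0 0 0 0.35 0;0 0 0 0 0 0.15 0;0 0 0 -0.1 0.6 0 0;0 0 0 -0.1 0.7 0 0;0 0 0 -0.1 0.7 0 0;0 0 0 -0.1 0.7 0 0;0 0 0 -0.1 0.7 0 0;0 0 0.0163 -0.1 0.7 0 0;0 0 0.0163 -0.1 0.7 0 0;0 0 0.0163 -0.1 0.7 0 0;0 0 0.0163 -0.1 0.7 0 0;0 0 0 -0.1 0.7 0 0;0 0 0 -0.1 0.7 0 0;0 0 0 -0.1 0.7 0 0;0 0 0 -0.1 0.7 0 0;0 0 0 -0.1 0.7 0 0;0 0 0 -0.1 0.7 0 0"}}

```text
clock: 29.75
tool_pos: [0.4773, 0.2871, 0.3847]
tcp_rot: [0.897, 1.378, -0.897]
contact_force: [0.4, 0.7, -4.0]
grip_width: 0.0296
```

{"method": "move_arm", "body": {"motion": "0 0 0 -0.1 0.7 0 0;0 0 0 -0.08 0.38 0 0;0 0 0 0 0 0 0;0 0 0 0 0 0 0;0 0 0 0 0 0 0;0 0 0 0 0 0 0"}}

```text
clock: 30.35
tool_pos: [0.4692, 0.3388, 0.3847]
tcp_rot: [0.898, 1.377, -0.898]
contact_force: [-0.6, -0.6, -3.6]
grip_width: 0.0295
```

Run:
```python
from h import *
o=get_obs();print(o['tool_pos'],o['contact_force'],o['grip_width'],o['clock'])
R=Ro.from_rotvec(o['tcp_rot']).as_matrix();print(R[:,0].round(4),np.degrees(np.arctan2(R[1,2],R[0,2])))
d=np.array([.469,.3402])-o['tool_pos'][:2];print('shift shares',d/.05,'dz to pick',(.2842-o['tool_pos'][2])/.05)
a=cam('wrist')[0];b=cam('scene')[0]
cv2.imwrite('pics/w5.png',np.hstack([cv2.resize(a,(400,300)),cv2.resize(b[170:290,225:385],(400,300),interpolation=2)]))
```

```text
[0.46920702 0.33881916 0.38466045] [-0.64216844 -0.58974066 -3.55670655] 0.02950839335609628 30.35
[ 2.e-04 -4.e-04 -1.e+00] -66.19050678900614
shift shares [-0.00414045  0.02761678] dz to pick -2.0092089403674818
```

View pics/w5.png

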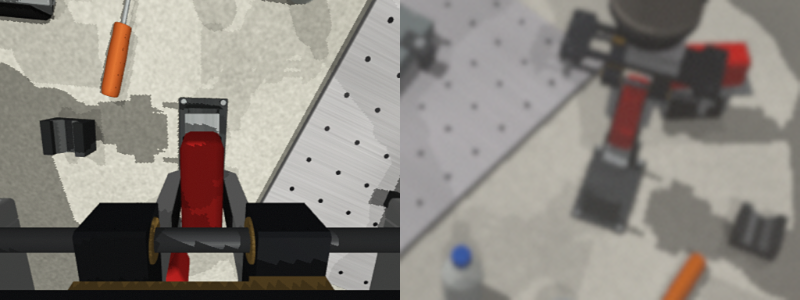

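The roller hangs square over its rest, as at the pick. Lowering.

{"method": "move_arm", "body": {"motion": "0 0 0 -0.004 0.028 -0.2 0;0 0 0 0 0 -0.35 0;0 0 0 0 0 -0.4 0;0 0 0 0 0 -0.4 0;0 0 0 0 0 -0.25 0;0 0 0 0 0 -0.15 0;0 0 0 0 0 -0.1 0;0 0 0 0 0 -0.07 0;0 0 0 0 0 0 0;0 0 0 0 0 0 0;0 0 0 0 0 0 0"}}

```text
clock: 31.55
tool_pos: [0.4687, 0.3413, 0.2892]
tcp_rot: [0.898, 1.378, -0.896]
contact_force: [-0.4, -0.0, -3.5]
grip_width: 0.0293
```

{"method": "move_arm", "body": {"motion": "0 0 0 0 0 -0.04 0;0 0 0 0 0 -0.025 0;0 0 0 0 0 -0.01 0;0 0 0 0 0 0 0;0 0 0 0 0 0 0;0 0 0 0 0 0 0"}}

```text
clock: 32.15
tool_pos: [0.4686, 0.3412, 0.2849]
tcp_rot: [0.897, 1.378, -0.897]
contact_force: [0.1, 0.3, -3.3]
grip_width: 0.0298
```

{"method": "move_arm", "body": {"motion": "0 0 0 0 0 -0.008 0;0 0 0 0 0 -0.004 0;0 0 0 0 0 0 0;0 0 0 0 0 0 0"}}

```text
clock: 32.55
tool_pos: [0.4686, 0.3412, 0.2842]
tcp_rot: [0.897, 1.378, -0.897]
contact_force: [-0.5, 0.2, -4.0]
grip_width: 0.0295
```

{"method": "move_arm", "body": {"motion": "0 0 0 0 0 -0.008 0;0 0 0 0 0 -0.006 0;0 0 0 0 0 0 0;0 0 0 0 0 0 0"}}

```text
clock: 32.95
tool_pos: [0.4686, 0.3413, 0.2841]
tcp_rot: [0.897, 1.378, -0.897]
contact_force: [-2.5, -3.1, 6.7]
grip_width: 0.0295
```

Seated (height stops at 0.2841, same as at the pick). Relieve the load, open, and rise.

{"method": "move_arm", "body": {"motion": "0 0 0 0 0 0.008 0;0 0 0 0 0 0 0;0 0 0 0 0 0 1;0 0 0 0 0 0 1;0 0 0 0 0 0 1;0 0 0 0 0 0 1;0 0 0 0 0 0 1;0 0 0 0 0 0 1;0 0 0 0 0 0 1;0 0 0 0 0 0 1;0 0 0 0 0 0 1"}}

```text
clock: 34.05
tool_pos: [0.4686, 0.3412, 0.284]
tcp_rot: [0.897, 1.378, -0.897]
contact_force: [-0.2, 0.3, 0.4]
grip_width: 0.0932
```

{"method": "move_arm", "body": {"motion": "0 0 0 0 0 0.1 1;0 0 0 0 0 0.3 1;0 0 0 0 0 0.5 1;0 0 0 0 0 0.6 1;0 0 0 0 0 0.6 1;0 0 0 0 0 0.3 1;0 0 0 0 0 0.1 1;0 0 0 0 0 0 1;0 0 0 0 0 0 1;0 0 0 0 0 0 1"}}

```text
clock: 35.05
tool_pos: [0.4685, 0.341, 0.4077]
tcp_rot: [0.895, 1.379, -0.898]
contact_force: [-0.4, -0.1, 0.0]
grip_width: 0.094
```

Run:
```python
from h import *
o=get_obs();print(o['tool_pos'],o['contact_force'],o['grip_width'],o['clock'])
a=cam('wrist');b=cam('top')[0]
np.savez('w6.npz',i=a[0],K=a[1],R=a[2],t=a[3])
K,R,t=a[1:]
h=cv2.cvtColor(a[0],cv2.COLOR_BGR2HSV)
m=(((h[...,0]<8)|(h[...,0]>172))&(h[...,1]>130)&(h[...,2]>60)).astype(np.uint8);m[240:]=0
n,l,s,c=cv2.connectedComponentsWithStats(m);i=1+s[1:,4].argmax();print(s[i])
x0,y0,ww,hh=s[i,:4]
p=[onplane(q,K,R,t,.12) for q in((x0+ww/2,y0+4),(x0+ww/2,y0+hh))];print('handle mid now',(p[0]+p[1])/2,'was .4682 .3396')
cv2.imwrite('pics/w6.png',np.hstack([cv2.resize(a[0],(400,300)),cv2.resize(b[120:260,60:246+0],(400,300),interpolation=2)]))
```

```text
[0.46847798 0.34103121 0.40773682] [-0.35627276 -0.14405242  0.02467325] 0.09395879937014395 35.05
[ 242  146   33   89 2706]
handle mid now [0.46832605 0.34044871 0.12      ] was .4682 .3396
```

View pics/w6.png

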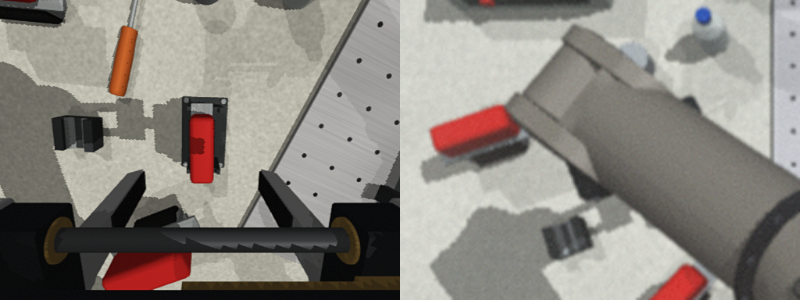

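The handle is back within 1 mm of where it was picked (crop columns 190–214, rows 110–183), standing upright and released. Handing in.

```bash
python3 -c "
from station import close_job
print(close_job())"
```

```text
the job is handed in; nothing more can be done
None
```

I rolled the strip once from the +y end to the -y end with the smallest roller, set it back on its rest, let go and handed the job in at about 35 s.

- **Force:** On the strip, readings at the stops between stretches were about 9–14 N, at roughly 10 mm/s. They dipped to 8.7 N twice, below the 12 N you asked for, and I corrected both times. The wrist zero drifts by about 1 N. Force was only read between stretches, so short peaks in between were not seen; the highest reading was 14.3 N.
- **Tags:** I could not measure how far each tag went down. I take all seven to be home because the first sank to a hard stop. The drum then ran at a steady slope of about 13 mm per metre, with no 2.5 mm step left behind.
- **Roller:** The last wrist picture shows it upright on its rest with the jaws clear. It stopped at the pick height to within 0.1 mm and its handle lies within 1 mm of where it was picked up.
- **Other things on the desk:** Nothing looked moved in the last pictures, though I did not measure them.

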